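# Tilt the cap tote so the last caps gather in the corner by the bottle rack

## Robot

A 6-joint arm with a two-finger parallel gripper is mounted at the origin on the work surface. World frame = base frame: x ahead of the robot, y to its left, z up, the work surface at z = 0. Lengths are in mm, angles in rad, forces in N, time in s.
With the tool pointing down it reaches from about 300 to 875 mm from the base axis. Payload 4.2 kg.
Tool frame: the origin (TCP) lies midway between the tips of the shut fingers; the grasp point (between the pads) lies env.hold_point_z behind it (env.hold_point_z is the distance from the TCP to the grasp point, in mm); x points along the fingers, y is the direction in which the jaws open and shut, and the axes are right-handed (so a half turn about x gives the same grasp; the last joint's range is limited). The gripper opens to 85 mm and grips with 20 to 120 N. Pads are 22 mm wide; open, the fingers measure 114 mm over their backs; the gripper's body (76 mm by 85 mm) begins 54 mm behind the grasp point. The pads swing forward as they close: fully open they stand 13 mm farther back than shut.
Start: joints at [-1.223, 0.32, 1.565, -0, 1.257, -0.02], TCP at [206.754, -536.561, 201.438] pointing down, gripper open.
Joint ranges: [-3.11, 3.11], [-0.84, 2.01], [0.21, 2.61], [-1.34, 4.49], [0.05, 2.63], [-2.56, 2.56]. Speed limits (rad/s): [2.57, 2.57, 3.14, 3.14, 3.14, 3.14].

## Interface

Orientations are given as a unit quaternion [w, x, y, z].
In Python, from plant import env gives the robot as it stands. The module is installed in compiled form; this text tells all that it offers.
- The arm moves only by the tool play_rows, never from a script. Its argument "plan" is a list of rows, each an object of numbers: "x", "y", "z": the shift along the world's x, y, z in mm; "ax", "ay", "az": the turn, a rotation vector about the world's x, y, z in rad; "jaw": the gripper's target within -1 to 1 (shut at 1, half-way at 0, fully open at -1). A call has 1 to 8 rows; each row is the pose to reach, as a shift and turn from the pose commanded when the call began; what a row does not reach only later rows make up. A row lasts 1/8 s, in which the tool goes at most 62.5 mm and 10.7 degrees, less where a joint would pass 70% of its speed; a pose out of reach is approached as far as the arm can. A call with a gripper value outside its range is refused whole. The fingers move at their own pace and stop on an object; "newtons" is the grip in N (left out, the last holds). Time passes only in rows, so rows that repeat a pose let the fingers close. It gives the time, the measured TCP pose, the force and the opening at its end, in the units of the state.
- env.get_obs(): the state, without advancing time (a new reading comes with each control period).
- env.read_camera(name): name is "scene" or "top"; returns a dict with "frame" (400x640x3 uint8, blue, green, red), "z_map" (400x640 float32, mm along the optical axis (not along the pixel's ray), 0 where there is no reading), "intrinsics" (3x3 intrinsics, pixels), "rvec" (rotation vector, rad) and "tvec" (3), from world to camera coordinates, as OpenCV has them. Camera axes: x right, y down, z forward; pixel columns grow to the right and rows downward; lengths in mm; the calibration is good to about 2 mm. A picture is of the moment at which its call begins.
- env.job_done(): hands the job in, once; it reports no verdict.
The state is a dict: "time": time; "qpos": joint angles; "dq": joint speeds; "effort": joint torques, N m; "tcp_pos": TCP position; "tcp_rot": TCP orientation; "wrist_force": force on the tool from outside, world axes, zero at the start; "torque": the same for the moment, N m; "grip_width": finger opening in mm.
Only numpy, scipy, OpenCV 4.12 (cv2) and the standard library are available. Lean on these libraries where they do the work, as an engineer would, in place of code of your own. Each camera call takes 0.05 s, during which the arm holds its last target. There are 200 camera calls.

## Task

The last five screw caps lie scattered in the grey tote, and the bottles in the white rack are waiting for them. Take the tote by its rim and tilt it towards its corner nearest the rack, that corner staying in its place on the bench, until all five caps have slid down into that corner and none lies farther than 11 cm (four cap widths) from it (rock it a little if some hang back), without any leaving the tote or the rack, beaker or bottle being disturbed. Finish while holding the tote tilted like that with the caps at rest, for the capper to pick from: do not put it down or let go.

Things in the scene. Friction and masses are not known exactly. Their poses are not given: they have to be found in the camera images.
- tote: grey plastic tote, open on top, loose, 0.2 to 0.33 kg; origin at the centre of its underside, z out of its mouth, x across its short side, pointing away from the robot (within 0.35 rad), y along its long side. 160 (x) by 220 (y) by 75 mm high over the rim. Walls 4 mm thick, so its foot is 144 by 204 mm: the bottom corners it pivots on lie at x +-72, y +-102, z 0 mm. Floor 4 mm thick
- tote_mid (a point): centre of the tote, half-way up (37.5 mm above its underside), axes as the tote's. A solid turned-down rim, 12 mm wide and 16 mm deep, runs all round the top: in the tote's frame its top is at z 75 mm, its inner faces (flush with the walls' inside) at x +-68 and y +-98 mm, its outer faces at x +-80 and y +-110 mm
- corner_left (a point): inner floor corner of the tote on the robot's side, left as seen from the robot: at x = -68 mm, y = +98 mm, z = 4 mm in the tote's frame
- corner_right (a point): inner floor corner of the tote on the robot's side, right as seen from the robot: at x = -68 mm, y = -98 mm, z = 4 mm in the tote's frame
- cap1: one of five like black ribbed screw caps, 28 mm in diameter and 17 mm high, 11 g, lying flat and loose in the tote; origin at the centre of its underside. Slippery in the tote (friction 0.18 to 0.26): it starts to slide at about 12 degrees of tilt and needs 25 to 40 degrees to slide along a wall right into a corner
- cap2: one of five like black ribbed screw caps, 28 mm in diameter and 17 mm high, 11 g, lying flat and loose in the tote; origin at the centre of its underside. Slippery in the tote (friction 0.18 to 0.26): it starts to slide at about 12 degrees of tilt and needs 25 to 40 degrees to slide along a wall right into a corner
- cap3: one of five like black ribbed screw caps, 28 mm in diameter and 17 mm high, 11 g, lying flat and loose in the tote; origin at the centre of its underside. Slippery in the tote (friction 0.18 to 0.26): it starts to slide at about 12 degrees of tilt and needs 25 to 40 degrees to slide along a wall right into a corner
- cap4: one of five like black ribbed screw caps, 28 mm in diameter and 17 mm high, 11 g, lying flat and loose in the tote; origin at the centre of its underside. Slippery in the tote (friction 0.18 to 0.26): it starts to slide at about 12 degrees of tilt and needs 25 to 40 degrees to slide along a wall right into a corner
- cap5: one of five like black ribbed screw caps, 28 mm in diameter and 17 mm high, 11 g, lying flat and loose in the tote; origin at the centre of its underside. Slippery in the tote (friction 0.18 to 0.26): it starts to slide at about 12 degrees of tilt and needs 25 to 40 degrees to slide along a wall right into a corner
- rack: white plastic rack, 170 (x) by 90 (y) by 30 mm high, with two rows of four amber bottles, up to 81 mm above the bench; loose, 0.85 kg; on the robot's side of the tote, beside it either on its left (tote's y above 0: the nearest tote corner is corner_left) or on its right (corner_right); origin at the centre of its underside. Leave it alone
- beaker: clear glass beaker, 72 mm wide and 95 mm high, on the other side of the tote from the rack; origin at the centre of its underside. Leave it alone
- bottle: capped amber bottle with a blue cap, 72 mm wide and 145 mm high, beyond the tote; origin at the centre of its underside. Leave it alone

How it is judged (in metres and radians):
At the end, for the whole second after the job is handed in: fingers hold the tote (over 0.5 N) tilted 15 to 55 degrees; its inner floor corner nearest the rack under 30 mm high and within 60 mm of its start; every cap within 115 mm of that corner, slower than 50 mm/s; tote pressing rack, beaker, bottle with under 0.3 N (((y of rack in the frame of tote above 0 m and height (world z) of corner_left below 0.03 m and distance of corner_left from where it was at the start of the episode below 0.06 m and distance between each of cap1, cap2, cap3, cap4, cap5 and corner_left below 0.115 m) or (y of rack in the frame of tote below 0 m and height (world z) of corner_right below 0.03 m and distance of corner_right from where it was at the start of the episode below 0.06 m and distance between each of cap1, cap2, cap3, cap4, cap5 and corner_right below 0.115 m)) and angle between tote's own z axis and vertical between 0.26 and 0.96 rad and contact force between the fingers and tote above 0.5 N and contact force between tote and rack below 0.3 N and contact force between tote and beaker below 0.3 N and contact force between tote and bottle below 0.3 N and linear speed of each of cap1, cap2, cap3, cap4, cap5 below 0.05 m/s); the arm keeps its last pose, push and grip.
It fails at once if a cap leaves the tote ((x of cap1 in the frame of tote above 0.08 m or x of cap1 in the frame of tote below -0.08 m or y of cap1 in the frame of tote above 0.11 m or y of cap1 in the frame of tote below -0.11 m or z of cap1 in the frame of tote above 0.08 m) or (x of cap2 in the frame of tote above 0.08 m or x of cap2 in the frame of tote below -0.08 m or y of cap2 in the frame of tote above 0.11 m or y of cap2 in the frame of tote below -0.11 m or z of cap2 in the frame of tote above 0.08 m) or (x of cap3 in the frame of tote above 0.08 m or x of cap3 in the frame of tote below -0.08 m or y of cap3 in the frame of tote above 0.11 m or y of cap3 in the frame of tote below -0.11 m or z of cap3 in the frame of tote above 0.08 m) or (x of cap4 in the frame of tote above 0.08 m or x of cap4 in the frame of tote below -0.08 m or y of cap4 in the frame of tote above 0.11 m or y of cap4 in the frame of tote below -0.11 m or z of cap4 in the frame of tote above 0.08 m) or (x of cap5 in the frame of tote above 0.08 m or x of cap5 in the frame of tote below -0.08 m or y of cap5 in the frame of tote above 0.11 m or y of cap5 in the frame of tote below -0.11 m or z of cap5 in the frame of tote above 0.08 m)).
It fails at once if the rack, the beaker or the bottle is shifted by more than 20 mm or tipped by more than 11 degrees (distance of any of rack, beaker, bottle from where it was at the start of the episode above 0.02 m or angle between any of rack, beaker, bottle's own z axis and vertical above 0.2 rad).
It also fails if it takes over 48 s, if anything falls off the work surface, if the arm or the gripper's body presses on something with over 40 N, if the wrist force passes 120 N, or if a joint passes its speed limit or range.

## Working session

There is one attempt and no reset: what is moved stays moved. The work goes in short steps, Python scripts to look and compute and a tool call to move; the robot and the scene stay as the last step left them, time stands still between calls to the robot, and variables do not carry over. Pictures are saved under pics/ and viewed, about 8 in all and at most 12, crops included, and the job is handed in when it is done.

Besides the shell and the picture viewer there is one more tool, called after "Request:" as name(argument=value, ...), one argument or row to a line, values as JSON. play_rows: Moves the arm, as the interface text tells. Its arguments: {"type":"object","properties":{"plan":{"type":"array","items":{"type":"object","properties":{"x":{"type":"number"},"y":{"type":"number"},"z":{"type":"number"},"ax":{"type":"number"},"ay":{"type":"number"},"az":{"type":"number"},"jaw":{"type":"number"}}}},"newtons":{"type":"number"}},"required":["plan"]}

```bash
mkdir -p pics; cat > h.py <<'E'
import numpy as np, cv2
from plant import env
def cam(n):
    c=env.read_camera(n); c['R']=cv2.Rodrigues(np.array(c['rvec'],float))[0]; c['t']=np.array(c['tvec'],float).ravel(); c['K']=np.array(c['intrinsics'],float); return c
def pts(c):
    z=c['z_map']; v,u=np.mgrid[:400,:640]; K=c['K']
    P=np.stack([(u-K[0,2])/K[0,0]*z,(v-K[1,2])/K[1,1]*z,z],-1)
    return (P-c['t'])@c['R']
def ray(c,u,v,h):
    d=np.linalg.solve(c['K'],[u,v,1])@c['R']; o=-c['t']@c['R']; return o+d*(h-o[2])/d[2]
E
python3 - <<'E'
from h import *
print(env.hold_point_z, env.get_obs())
for n in('top','scene'):
    c=cam(n); cv2.imwrite(f'pics/{n}0.png',c['frame']); print(n,-c['t']@c['R'])
    if n=='top':
        P=pts(c); m=(c['z_map']>0)&(P[...,2]>66)&(P[...,2]<84)
        n_,l,s,ce=cv2.connectedComponentsWithStats(m.astype(np.uint8))
        for i in range(1,n_):
            if s[i,4]>100: print(s[i],P[l==i].mean(0),cv2.minAreaRect(P[l==i][:,:2].astype(np.float32)))
E
```

```text
18.700000000000003 {'time': 0.0, 'qpos': array([-1.22300201e+00,  3.20293113e-01,  1.56570015e+00, -5.70014914e-06,
        1.25735852e+00, -2.00073885e-02]), 'dq': array([-3.49285149e-05,  3.08083636e-04, -6.75485435e-04, -1.01464757e-03,
       -5.78500853e-04, -5.10411374e-04]), 'effort': array([ 5.11040489e-04, -4.15520811e+01, -2.34157902e+01,  6.49462982e-05,
        8.20632762e-03,  2.06729209e-05]), 'tcp_pos': array([ 206.56497107, -536.04968543,  200.57339191]), 'tcp_rot': array([-0.12869307, -0.69507968, -0.12991967,  0.69528642]), 'wrist_force': array([-0.40215831, -0.14975468,  0.0151222 ]), 'torque': array([-0.00536529, -0.0075367 ,  0.04783788]), 'grip_width': 85.4890736642145}
top [402.02902789  16.34724409 957.75882049]
[179 130  32  27 140] [685.78209952 258.63067063  74.50499673] ((691.77685546875, 261.4862365722656), (28.84749984741211, 69.93012237548828), 45.835758209228516)
[ 299  182  132  109 2400] [519.26925079 -73.26146578  75.35745831] ((520.22216796875, -72.05422973632812), (160.71316528320312, 220.56170654296875), 17.326169967651367)
[478 204  17  15 165] 
[... 836 characters left out ...]
] [ 483.53431795 -287.48135117   75.94861277] ((484.0509033203125, -288.4895935058594), (23.273509979248047, 23.419048309326172), 0.0226846132427454)
[496 266  15  13 150] [ 454.57396203 -337.33013255   76.22816381] ((454.69757080078125, -338.25067138671875), (23.323230743408203, 22.475875854492188), 55.937679290771484)
[474 270  16  14 148] [ 445.18241079 -296.44753016   75.92289924] ((445.6073913574219, -297.8556213378906), (24.380691528320312, 23.39521026611328), 14.529858589172363)
[251 304  30  36 113] [345.72636001 120.87148757  75.20335963] ((349.4697265625, 113.7728271484375), (63.36011505126953, 43.1456298828125), 24.242355346679688)
scene [1136.83723891  329.5974204   824.73941315]
```

View pics/top0.png

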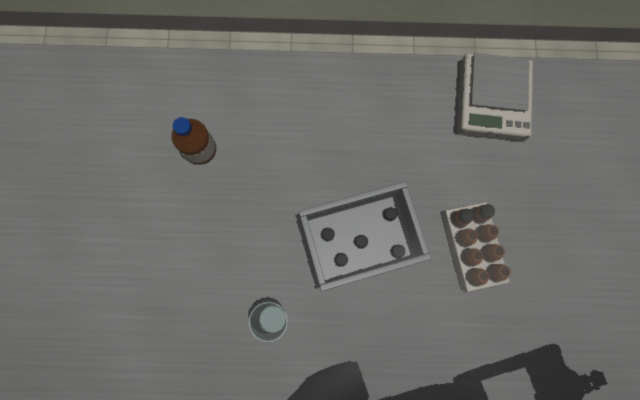

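View pics/scene0.png

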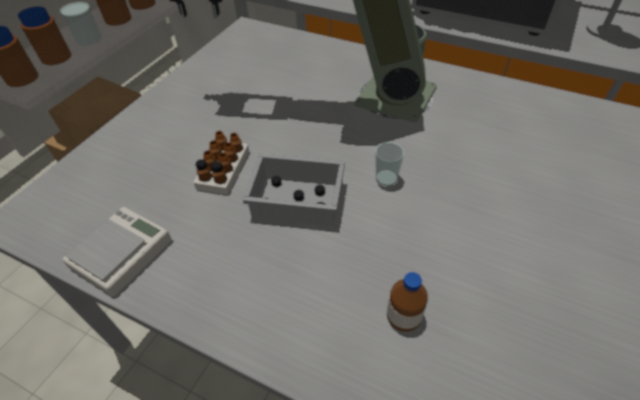

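```bash
cat > g.py <<'E'
from h import *
from scipy.spatial.transform import Rotation as Rn
a=np.deg2rad(17.3); C=np.array([520.2,-72.05,0]); T=Rn.from_rotvec([0,0,a])
w=lambda p:C+T.apply(p)
def tcp():
    o=env.get_obs(); q=o['tcp_rot']; return o['tcp_pos'],Rn.from_quat([q[1],q[2],q[3],q[0]])
E
python3 - <<'E'
from g import *
p,R=tcp(); print(R.as_matrix().round(3))
ya=R.as_matrix()[:,1]; ang=np.arctan2(ya[1],ya[0])
for k in(0,np.pi): print('az',(a-ang+k+np.pi)%(2*np.pi)-np.pi)
g=w([74,55,0]); print('grip',g, 'shift',g-p,'foot corner',w([-72,-102,0]),'start corner',w([-68,-98,4]))
c=cam('top');P=pts(c)
m=(P[...,2]>15)&(P[...,2]<40)&(P[...,1]<-225)&(P[...,1]>-400)&(P[...,0]>380)&(P[...,0]<640)&(c['frame'].min(-1)>110)
q=P[m]; r=cv2.minAreaRect(q[:,:2].astype(np.float32)); print(r,cv2.boxPoints(r),np.median(q[:,2]))
print('rack in tote', T.inv().apply(np.c_[cv2.boxPoints(r),np.zeros(4)]-C).round())
E
```

```text
[[-0.001  0.36  -0.933]
 [ 0.002 -0.933 -0.36 ]
 [-1.    -0.002 -0.   ]]
az 1.5049987979594937
az -1.6365938556302995
grip [574.49668109   2.46758465   0.        ] shift [ 367.90797176  538.55904946 -200.64932815] foot corner [ 481.78945959 -190.84659248    0.        ] start corner [ 484.41900329 -185.83804979    4.        ]
((508.86895751953125, -306.3682556152344), (169.7588653564453, 89.64273071289062), 13.311431884765625) [[ 415.95013 -282.29407]
 [ 436.5898  -369.52838]
 [ 601.7878  -330.44244]
 [ 581.1481  -243.20813]] 30.861177164672405
rack in tote [[-162. -170.    0.]
 [-168. -259.    0.]
 [   1. -271.    0.]
 [   7. -182.    0.]]
```

Request:
play_rows(
  plan=[
    {"x":40,"y":58,"z":0,"az":0.16,"jaw":-0.1},
    {"x":80,"y":117,"z":0,"az":0.33,"jaw":-0.1},
    {"x":120,"y":176,"z":0,"az":0.49,"jaw":-0.1},
    {"x":160,"y":234,"z":0,"az":0.65,"jaw":-0.1},
    {"x":200,"y":293,"z":0,"az":0.82,"jaw":-0.1},
    {"x":240,"y":351,"z":0,"az":0.98,"jaw":-0.1},
    {"x":280,"y":410,"z":0,"az":1.15,"jaw":-0.1},
    {"x":320,"y":468,"z":0,"az":1.31,"jaw":-0.1},
  ],
)

```text
invalid input
```

Request:
play_rows(
  plan=[
    {"x":24,"y":35,"z":0,"az":0.1,"jaw":-0.1},
    {"x":48,"y":70,"z":-30,"az":0.195,"jaw":-0.1},
    {"x":48,"y":70,"z":-75,"az":0.195,"jaw":-0.1},
    {"x":48,"y":70,"z":-100,"az":0.195,"jaw":-0.1},
    {"x":48,"y":70,"z":-100,"az":0.195,"jaw":-0.1},
  ],
)

```text
invalid input
```

```bash
python3 - <<'E'
from g import *
p,R=tcp(); o=env.get_obs(); M=R.as_matrix(); print(o['time'],o['qpos'].round(3),p,M.round(3),o['grip_width'])
print('tcp in tote',T.inv().apply(p-C), 'jaw ang err',np.arctan2(M[1,1],M[0,1])-a)
c=cam('top');cv2.imwrite('pics/t1.png',cv2.resize(c['frame'][130:330,230:530],None,fx=2.5,fy=2.5))
E
```

```text
0.15 [-1.223  0.32   1.565  0.     1.257 -0.02 ] [ 206.6078237  -536.18140663  200.78456047] [[-0.     0.36  -0.933]
 [ 0.001 -0.933 -0.36 ]
 [-1.    -0.001 -0.   ]] 85.52822833338583
tcp in tote [-437.42653556 -349.88003893  200.78456047] jaw ang err -1.504987093848981
```

View pics/t1.png

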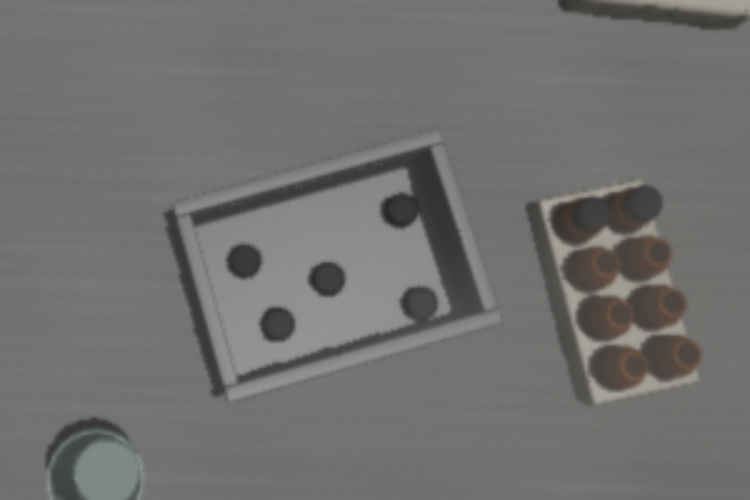

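The moves were refused, so nothing moved. The picture still shows the tote with its five caps (rim corner nearest the rack at crop (498,320)) and a clear gap to the rack. I'll resend the move with every key filled in.

Request:
play_rows(
  plan=[
    {"x":40,"y":58,"z":0,"ax":0,"ay":0,"az":0.16,"jaw":-0.1},
    {"x":80,"y":117,"z":0,"ax":0,"ay":0,"az":0.33,"jaw":-0.1},
    {"x":120,"y":176,"z":0,"ax":0,"ay":0,"az":0.49,"jaw":-0.1},
    {"x":160,"y":234,"z":0,"ax":0,"ay":0,"az":0.65,"jaw":-0.1},
    {"x":200,"y":293,"z":0,"ax":0,"ay":0,"az":0.82,"jaw":-0.1},
    {"x":240,"y":351,"z":0,"ax":0,"ay":0,"az":0.98,"jaw":-0.1},
    {"x":280,"y":410,"z":0,"ax":0,"ay":0,"az":1.15,"jaw":-0.1},
    {"x":320,"y":468,"z":0,"ax":0,"ay":0,"az":1.31,"jaw":-0.1},
  ],
  newtons=60,
)

```text
time: 1.2
tcp_pos: [489.8, -122.0, 201.5]
tcp_rot: [0.528, 0.471, 0.527, -0.471]
wrist_force: [0.8, -0.3, 0.1]
grip_width: 47.2
```

Request:
play_rows(
  plan=[
    {"x":0,"y":0,"z":0,"ax":0,"ay":0,"az":0,"jaw":-0.1},
    {"x":0,"y":0,"z":0,"ax":0,"ay":0,"az":0,"jaw":-0.1},
  ],
)

```text
time: 1.45
tcp_pos: [488.4, -123.9, 201.1]
tcp_rot: [0.526, 0.472, 0.526, -0.473]
wrist_force: [0.5, -0.2, 0.1]
grip_width: 47.3
```

```bash
cat > s.py <<'E'
from g import *
p,R=tcp(); o=env.get_obs(); M=R.as_matrix(); print(o['time'],o['qpos'].round(3),p.round(1),o['grip_width'],o['wrist_force'].round(1))
print('tcp in tote',T.inv().apply(p-C).round(1), 'shift to',(w([74,55,48])-p).round(1),'az need',a-np.arctan2(M[1,1],M[0,1]),'x axis',M[:,0].round(3))
E
python3 s.py
```

```text
1.45 [-2.710e-01  2.080e-01  1.721e+00 -1.000e-03  1.213e+00 -3.780e-01] [ 488.4 -123.9  201.1] 47.26573922533255 [ 0.5 -0.2  0.1]
tcp in tote [-45.7 -40.1 201.1] shift to [  86.1  126.4 -153.1] az need 0.1949759780521319 x axis [-0.001 -0.    -1.   ]
```

Request:
play_rows(
  plan=[
    {"x":29,"y":42,"z":0,"ax":0,"ay":0,"az":0.07,"jaw":-0.1},
    {"x":58,"y":84,"z":0,"ax":0,"ay":0,"az":0.13,"jaw":-0.1},
    {"x":86,"y":126,"z":-10,"ax":0,"ay":0,"az":0.195,"jaw":-0.1},
    {"x":86,"y":126,"z":-50,"ax":0,"ay":0,"az":0.195,"jaw":-0.1},
    {"x":86,"y":126,"z":-95,"ax":0,"ay":0,"az":0.195,"jaw":-0.1},
    {"x":86,"y":126,"z":-95,"ax":0,"ay":0,"az":0.195,"jaw":-0.1},
  ],
)

```text
time: 2.2
tcp_pos: [571.7, 0.5, 103.4]
tcp_rot: [0.567, 0.418, 0.571, -0.422]
wrist_force: [0.3, -0.4, -0.2]
grip_width: 47.5
```

```bash
cat >> s.py <<'E'
c=cam('scene');cv2.imwrite('pics/s1.png',cv2.resize(c['frame'][90:250,170:420],None,fx=3,fy=3))
E
python3 s.py
```

```text
2.2 [-0.019  0.397  1.71  -0.     1.043 -0.318] [5.717e+02 5.000e-01 1.034e+02] 47.49787888736045 [ 0.3 -0.4 -0.2]
tcp in tote [ 70.7  53.9 103.4] shift to [  2.8   2.  -55.4] az need 0.002820831435176696 x axis [-0.008 -0.    -1.   ]
```

View pics/s1.png

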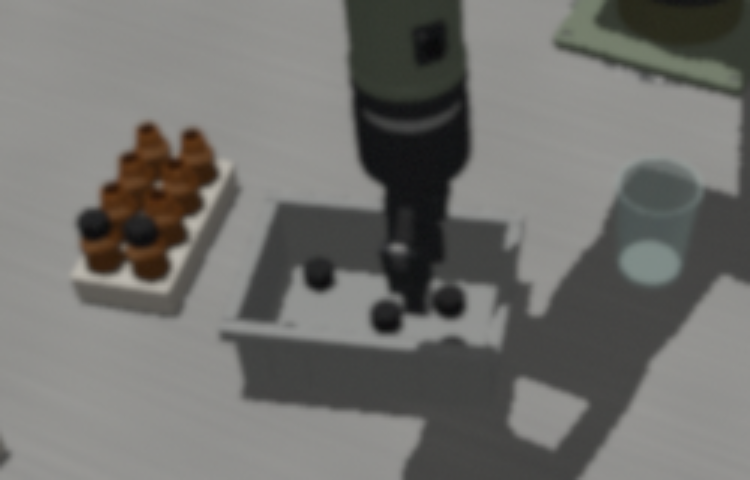

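The picture shows the open fingers over the tote just behind its far rim (crop (410,300)), with nothing else near. That matches the measured tool position in the tote's frame (71, 54, 103). Next I lower and close.

Request:
play_rows(
  plan=[
    {"x":2.5,"y":1.5,"z":-30,"ax":0,"ay":0,"az":0,"jaw":-0.1},
    {"x":2.5,"y":1.5,"z":-55,"ax":0,"ay":0,"az":0,"jaw":-0.1},
    {"x":2.5,"y":1.5,"z":-55,"ax":0,"ay":0,"az":0,"jaw":-0.1},
    {"x":2.5,"y":1.5,"z":-55,"ax":0,"ay":0,"az":0,"jaw":1},
    {"x":2.5,"y":1.5,"z":-55,"ax":0,"ay":0,"az":0,"jaw":1},
    {"x":2.5,"y":1.5,"z":-55,"ax":0,"ay":0,"az":0,"jaw":1},
    {"x":2.5,"y":1.5,"z":-55,"ax":0,"ay":0,"az":0,"jaw":1},
    {"x":2.5,"y":1.5,"z":-55,"ax":0,"ay":0,"az":0,"jaw":1},
  ],
  newtons=90,
)

```text
time: 3.25
tcp_pos: [577.4, 3.8, 51.5]
tcp_rot: [0.57, 0.419, 0.569, -0.419]
wrist_force: [0.1, -0.1, -0.3]
grip_width: 0.1
```

```bash
cat > arc.py <<'E'
import sys
from g import *
# rotate about foot corner; axis from downhill direction (tote-frame dx,dy); rows of cumulative angle
def rows(p,piv,cur,new):  # cur,new: (tiltx,tilty) rotvecs in world, total orientation from flat
    N=8; R0=Rn.from_rotvec(cur); r0=p-piv
    for i in range(1,N+1):
        Rr=Rn.from_rotvec(cur+(new-cur)*i/N)*R0.inv()
        print((piv+Rr.apply(r0)-p).round(0),Rr.as_rotvec().round(3))
def tiltvec(deg,dx,dy):
    d=T.apply([dx,dy,0]); d/=np.linalg.norm(d); return np.deg2rad(deg)*np.cross([0,0,1],d)
E
python3 - <<'E'
from arc import *
exec(open('s.py').read().split("c=cam")[0])
piv=w([-72,-102,0]); rows(p,piv,np.zeros(3),tiltvec(15,-1,-1)); print()
R1=Rn.from_rotvec(tiltvec(15,-1,-1)); rows(piv+R1.apply(p-piv),piv,tiltvec(15,-1,-1),tiltvec(36,-1,-1))
E
```

```text
3.25 [-0.013  0.455  1.764  0.     0.922 -0.315] [577.4   3.8  51.5] 0.11709567821723517 [ 0.1 -0.1 -0.3]
tcp in tote [77.2 55.4 51.5] shift to [-2.9 -1.3 -3.5] az need -0.00013468632476287823 x axis [ 0.  0. -1.]
[-1. -2.  7.] [ 0.029 -0.015  0.   ]
[-2. -3. 14.] [ 0.058 -0.03   0.   ]
[-3. -5. 21.] [ 0.087 -0.046  0.   ]
[-4. -8. 28.] [ 0.116 -0.061  0.   ]
[ -5. -10.  35.] [ 0.145 -0.076  0.   ]
[ -7. -13.  41.] [ 0.174 -0.091  0.   ]
[ -8. -15.  48.] [ 0.203 -0.106  0.   ]
[-10. -18.  54.] [ 0.232 -0.122  0.   ]

[-2. -4.  9.] [ 0.041 -0.021  0.   ]
[-5. -9. 17.] [ 0.081 -0.043  0.   ]
[ -8. -14.  26.] [ 0.122 -0.064  0.   ]
[-10. -20.  34.] [ 0.162 -0.085  0.   ]
[-14. -26.  42.] [ 0.203 -0.106  0.   ]
[-17. -32.  49.] [ 0.243 -0.128  0.   ]
[-20. -38.  56.] [ 0.284 -0.149  0.   ]
[-24. -45.  63.] [ 0.325 -0.17   0.   ]
```

The opening is 0.1 mm, so the fingers shut on nothing. I'll look before moving again.

```bash
python3 - <<'E'
from g import *
p,R=tcp(); print(p)
c=cam('top'); P=pts(c); m=(c['z_map']>0)&(P[...,2]>68)&(P[...,2]<80)&(P[...,1]>-230)&(P[...,1]<60)&(P[...,0]>380)&(P[...,0]<650)
print(cv2.minAreaRect(P[m][:,:2].astype(np.float32)))
s=cam('scene'); f=s['frame'].copy()
for q,col in((p,(0,0,255)),(w([80,110,75]),(0,255,0)),(w([80,-110,75]),(0,255,0)),(w([74,55,75]),(255,0,0))):
    u=s['K']@(s['R']@q+s['t']); cv2.circle(f,(int(u[0]/u[2]),int(u[1]/u[2])),1,col,-1)
t=c['frame']
cv2.imwrite('pics/m.png',np.hstack([cv2.resize(f[130:230,230:360],None,fx=3,fy=3),cv2.resize(t[170:300,290:440],None,fx=2.6,fy=2.307)[:300]]))
E
```

```text
[577.40247081   3.79521598  51.53263438]
((532.9981079101562, -114.19669342041016), (159.94212341308594, 131.07582092285156), 17.436819076538086)
```

View pics/m.png

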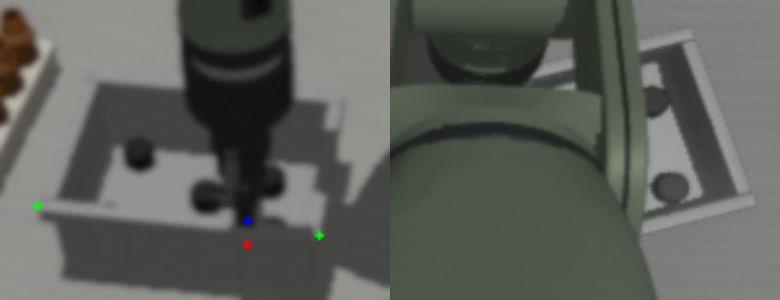

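```bash
python3 - <<'E'
from g import *
s=cam('scene'); P=T.inv().apply((pts(s)-C).reshape(-1,3)).reshape(400,640,3)
for v in range(188,214,3):
    print(v,[tuple(P[v,u].round(0).astype(int)) for u in (290,300,307,311,315,319,330)])
cv2.imwrite('pics/z.png',cv2.resize(s['frame'][160:225,270:350],None,fx=9,fy=9,interpolation=cv2.INTER_CUBIC))
E
```

```text
188 [(np.int64(-33), np.int64(-27), np.int64(2)), (np.int64(-33), np.int64(0), np.int64(6)), (np.int64(125), np.int64(57), np.int64(182)), (np.int64(94), np.int64(58), np.int64(149)), (np.int64(93), np.int64(67), np.int64(150)), (np.int64(-27), np.int64(51), np.int64(19)), (np.int64(-46), np.int64(76), np.int64(3))]
191 [(np.int64(-24), np.int64(-25), np.int64(1)), (np.int64(-9), np.int64(6), np.int64(21)), (np.int64(131), np.int64(58), np.int64(180)), (np.int64(88), np.int64(57), np.int64(133)), (np.int64(94), np.int64(67), np.int64(142)), (np.int64(-17), np.int64(53), np.int64(19)), (np.int64(-35), np.int64(78), np.int64(3))]
194 [(np.int64(-13), np.int64(-22), np.int64(1)), (np.int64(136), np.int64(44), np.int64(174)), (np.int64(136), np.int64(59), np.int64(176)), (np.int64(133), np.int64(67), np.int64(175)), (np.int64(91), np.int64(66), np.int64(128)), (np.int64(-14), np.int64(53), np.int64(11)), (np.int64(-25), np.int64(80), np.int64(4))]
197 [(np.int64(1), np.int64(-19), np.int64(6)), (np.int64(139), np.int64(45), np.int64(168)), (np.int64(139), np.int64(59), np.int64(171)), (n
[... 1038 characters left out ...]
np.int64(70), np.int64(74)), (np.int64(75), np.int64(95), np.int64(75))]
209 [(np.int64(75), np.int64(0), np.int64(49)), (np.int64(82), np.int64(26), np.int64(61)), (np.int64(82), np.int64(43), np.int64(64)), (np.int64(82), np.int64(52), np.int64(65)), (np.int64(83), np.int64(62), np.int64(68)), (np.int64(84), np.int64(71), np.int64(70)), (np.int64(83), np.int64(96), np.int64(73))]
212 [(np.int64(708), np.int64(200), np.int64(825)), (np.int64(72), np.int64(23), np.int64(38)), (np.int64(73), np.int64(40), np.int64(42)), (np.int64(73), np.int64(50), np.int64(44)), (np.int64(74), np.int64(59), np.int64(46)), (np.int64(75), np.int64(69), np.int64(49)), (np.int64(80), np.int64(96), np.int64(60))]
```

View pics/z.png

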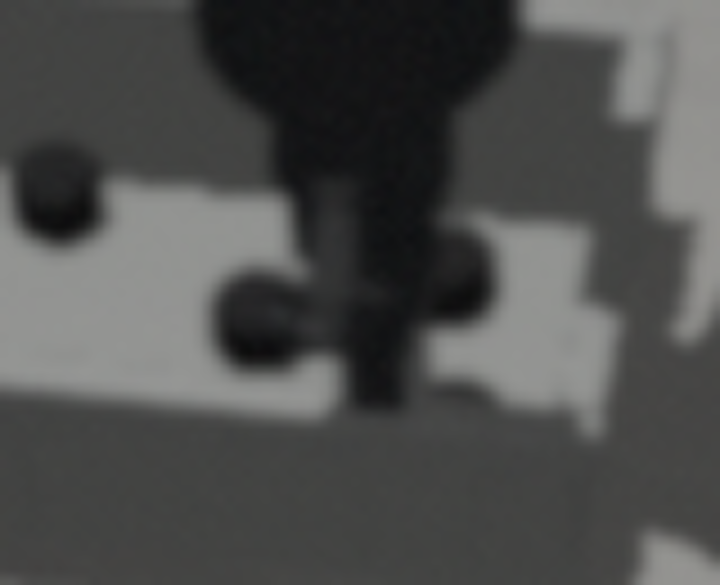

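The picture shows the shut fingers ending in a clean cut at the rim's top edge (crop (378,405)), with no finger visible outside the wall. The tips therefore look higher than the reported tool position says. I'll raise the shut fingers and compare the tip with the projected TCP.

Request:
play_rows(
  plan=[
    {"x":0,"y":0,"z":40,"ax":0,"ay":0,"az":0,"jaw":1},
    {"x":0,"y":0,"z":80,"ax":0,"ay":0,"az":0,"jaw":1},
    {"x":0,"y":0,"z":80,"ax":0,"ay":0,"az":0,"jaw":1},
  ],
)

```text
time: 3.78
tcp_pos: [579.7, 3.7, 134.8]
tcp_rot: [0.572, 0.421, 0.567, -0.418]
wrist_force: [0.8, -0.4, -0.6]
grip_width: -0.3
```

```bash
python3 - <<'E'
from g import *
p,R=tcp(); print(p,env.get_obs()['grip_width'])
s=cam('scene'); f=cv2.resize(s['frame'][100:230,240:370],None,fx=5,fy=5,interpolation=cv2.INTER_CUBIC)[:600]
for q,col in((p,(0,0,255)),(p+[0,0,18.7],(0,255,255)),(p+[0,0,72.7],(255,0,255)),(w([74,55,75]),(255,0,0)),(w([80,110,75]),(0,255,0)),(w([80,-110,75]),(0,255,0)),(w([-80,110,75]),(0,255,0))):
    u=s['K']@(s['R']@q+s['t']); u=u/u[2]; print(u.round(1)); cv2.circle(f,(int((u[0]-240)*5),int((u[1]-100)*5)),3,col,-1)
cv2.imwrite('pics/up.png',f)
P=T.inv().apply((pts(s)-C).reshape(-1,3)).reshape(400,640,3)
u=s['K']@(s['R']@p+s['t']); u=u/u[2]; U=int(round(u[0]))
for v in range(int(u[1])-40,int(u[1])+8,3): print(v,P[v,U-3].round(),P[v,U].round(),P[v,U+3].round())
E
```

```text
[579.74486633   3.72931584 134.8128553 ] -0.2666223334160607
[310.8 187.6   1. ]
[310.4 181.6   1. ]
[309.1 163.3   1. ]
[312.6 203.7   1. ]
[336.1 208.2   1. ]
[242.1 198.5   1. ]
[344.9 159.7   1. ]
147 [115.  63. 285.] [104.  66. 275.] [ 96.  70. 268.]
150 [118.  63. 279.] [106.  66. 269.] [ 97.  70. 262.]
153 [120.  63. 274.] [109.  67. 264.] [ 95.  70. 252.]
156 [120.  63. 266.] [108.  66. 256.] [ 96.  69. 245.]
159 [ 94.  57. 234.] [ 94.  63. 234.] [ 97.  69. 238.]
162 [123.  63. 253.] [ 95.  62. 227.] [ 94.  68. 227.]
165 [137.  66. 259.] [120.  68. 243.] [ 93.  68. 217.]
168 [140.  66. 254.] [121.  68. 237.] [ 92.  67. 208.]
171 [129.  63. 235.] [123.  68. 230.] [ 86.  65. 194.]
174 [ 92.  54. 189.] [ 94.  61. 192.] [ 87.  65. 186.]
177 [ 91.  53. 179.] [ 94.  60. 183.] [ 87.  65. 177.]
180 [ 86.  51. 165.] [ 93.  59. 173.] [ 84.  64. 164.]
183 [-59.  16.  -0.] [-56.  25.   4.] [-58.  32.   3.]
186 [-43.  19.   5.] [-47.  26.   3.] [-49.  34.   2.]
189 [-37.  20.   1.] [-32.  29.   7.] [-35.  36.   5.]
192 [-22.  23.   5.] [-26.  30.   2.] [-25.  38.   4.]
```

View pics/up.png

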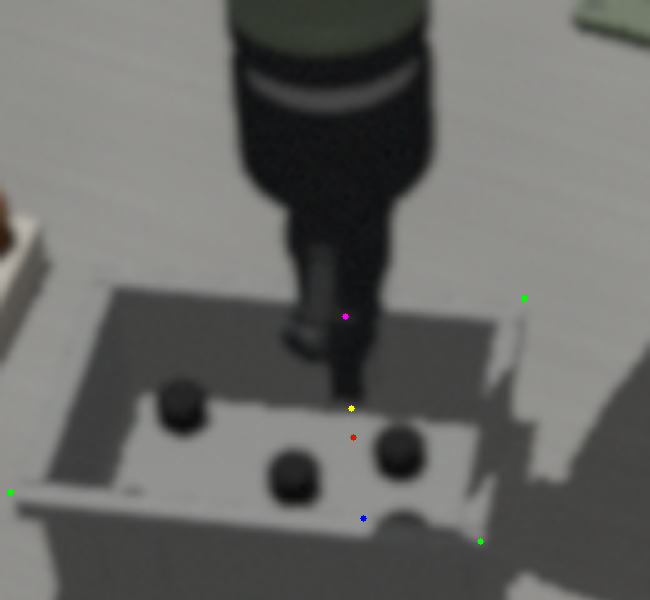

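The shut tip is seen at about v=180, while the reported TCP projects to v=188. Depth also puts the tip about 25 mm above the reported TCP, so the real tips stand higher than reported, which explains why the fingers closed above the rim. I'll reopen and go about 22 mm deeper, in guarded stages.

Request:
play_rows(
  plan=[
    {"x":-2.5,"y":-1,"z":0,"ax":0,"ay":0,"az":0,"jaw":-0.2},
    {"x":-2.5,"y":-1,"z":0,"ax":0,"ay":0,"az":0,"jaw":-0.2},
    {"x":-2.5,"y":-1,"z":0,"ax":0,"ay":0,"az":0,"jaw":-0.2},
    {"x":-2.5,"y":-1,"z":-40,"ax":0,"ay":0,"az":0,"jaw":-0.2},
    {"x":-2.5,"y":-1,"z":-78,"ax":0,"ay":0,"az":0,"jaw":-0.2},
    {"x":-2.5,"y":-1,"z":-84,"ax":0,"ay":0,"az":0,"jaw":-0.2},
    {"x":-2.5,"y":-1,"z":-90,"ax":0,"ay":0,"az":0,"jaw":-0.2},
    {"x":-2.5,"y":-1,"z":-90,"ax":0,"ay":0,"az":0,"jaw":-0.2},
  ],
  newtons=90,
)

```text
time: 4.82
tcp_pos: [575.7, 2.7, 42.3]
tcp_rot: [0.57, 0.419, 0.569, -0.419]
wrist_force: [0.4, -0.1, 0.2]
grip_width: 51.3
```

Request:
play_rows(
  plan=[
    {"x":0,"y":0,"z":-6,"ax":0,"ay":0,"az":0,"jaw":-0.2},
    {"x":0,"y":0,"z":-12,"ax":0,"ay":0,"az":0,"jaw":-0.2},
    {"x":0,"y":0,"z":-12,"ax":0,"ay":0,"az":0,"jaw":1},
    {"x":0,"y":0,"z":-12,"ax":0,"ay":0,"az":0,"jaw":1},
    {"x":0,"y":0,"z":-12,"ax":0,"ay":0,"az":0,"jaw":1},
    {"x":0,"y":0,"z":-12,"ax":0,"ay":0,"az":0,"jaw":1},
    {"x":0,"y":0,"z":-12,"ax":0,"ay":0,"az":0,"jaw":1},
  ],
)

```text
time: 5.7
tcp_pos: [575.2, 2.8, 29.8]
tcp_rot: [0.57, 0.419, 0.569, -0.419]
wrist_force: [-0.4, 0.9, 2.8]
grip_width: 9.4
```

```bash
cat >> arc.py <<'E'
if __name__=='__main__':
    exec(open('s.py').read().split("c=cam")[0])
    piv=w([-72,-102,0]); rows(p,piv,np.zeros(3),tiltvec(15,-1,-1)); print()
E
python3 arc.py
```

```text
5.7 [-0.015  0.478  1.793  0.     0.87  -0.317] [575.2   2.8  29.8] 9.40540538000178 [-0.4  0.9  2.8]
tcp in tote [74.8 55.1 29.8] shift to [-0.7 -0.3 18.2] az need -7.334709880491008e-05 x axis [ 0.001  0.    -1.   ]
[-1. -1.  7.] [ 0.029 -0.015  0.   ]
[-1. -2. 14.] [ 0.058 -0.03   0.   ]
[-2. -4. 21.] [ 0.087 -0.046  0.   ]
[-3. -5. 28.] [ 0.116 -0.061  0.   ]
[-4. -7. 35.] [ 0.145 -0.076  0.   ]
[-5. -9. 41.] [ 0.174 -0.091  0.   ]
[ -6. -11.  48.] [ 0.203 -0.106  0.   ]
[ -7. -13.  55.] [ 0.232 -0.122  0.   ]
```

The fingers now hold something 9.4 mm thick; the rim is 12 mm, so this may be a shallow bite. I'll regrip 9 mm deeper.

Request:
play_rows(
  plan=[
    {"x":0,"y":0,"z":0,"ax":0,"ay":0,"az":0,"jaw":0.3},
    {"x":0,"y":0,"z":0,"ax":0,"ay":0,"az":0,"jaw":0.3},
    {"x":0,"y":0,"z":-5,"ax":0,"ay":0,"az":0,"jaw":0.3},
    {"x":0,"y":0,"z":-9,"ax":0,"ay":0,"az":0,"jaw":0.3},
    {"x":0,"y":0,"z":-9,"ax":0,"ay":0,"az":0,"jaw":1},
    {"x":0,"y":0,"z":-9,"ax":0,"ay":0,"az":0,"jaw":1},
    {"x":0,"y":0,"z":-9,"ax":0,"ay":0,"az":0,"jaw":1},
    {"x":0,"y":0,"z":-9,"ax":0,"ay":0,"az":0,"jaw":1},
  ],
  newtons=90,
)

```text
time: 6.7
tcp_pos: [574.8, 2.7, 20.3]
tcp_rot: [0.569, 0.419, 0.57, -0.419]
wrist_force: [-0.1, -0.4, -1.5]
grip_width: 10.5
```

```bash
python3 arc.py
```

```text
6.7 [-0.015  0.489  1.802 -0.     0.85  -0.317] [574.8   2.7  20.3] 10.52338888428832 [-0.1 -0.4 -1.5]
tcp in tote [74.3 55.1 20.3] shift to [-0.3 -0.2 27.7] az need 2.452302660771455e-06 x axis [-0. -0. -1.]
[-0. -1.  7.] [ 0.029 -0.015  0.   ]
[-1. -2. 14.] [ 0.058 -0.03   0.   ]
[-1. -3. 21.] [ 0.087 -0.046  0.   ]
[-2. -4. 28.] [ 0.116 -0.061  0.   ]
[-3. -5. 35.] [ 0.145 -0.076  0.   ]
[-4. -7. 41.] [ 0.174 -0.091  0.   ]
[-5. -9. 48.] [ 0.203 -0.106  0.   ]
[ -6. -11.  55.] [ 0.232 -0.122  0.   ]
```

Request:
play_rows(
  plan=[
    {"x":0,"y":-1,"z":7,"ax":0.029,"ay":-0.015,"az":0,"jaw":1},
    {"x":-1,"y":-2,"z":14,"ax":0.058,"ay":-0.03,"az":0,"jaw":1},
    {"x":-1,"y":-3,"z":21,"ax":0.087,"ay":-0.046,"az":0,"jaw":1},
    {"x":-2,"y":-4,"z":28,"ax":0.116,"ay":-0.061,"az":0,"jaw":1},
    {"x":-3,"y":-5,"z":35,"ax":0.145,"ay":-0.076,"az":0,"jaw":1},
    {"x":-4,"y":-7,"z":41,"ax":0.174,"ay":-0.091,"az":0,"jaw":1},
    {"x":-5,"y":-9,"z":48,"ax":0.203,"ay":-0.106,"az":0,"jaw":1},
    {"x":-6,"y":-11,"z":55,"ax":0.232,"ay":-0.122,"az":0,"jaw":1},
  ],
  newtons=90,
)

```text
time: 7.7
tcp_pos: [568.6, -8.3, 75.5]
tcp_rot: [0.551, 0.507, 0.579, -0.324]
wrist_force: [0.3, -0.5, -1.6]
grip_width: 10.4
```

Request:
play_rows(
  plan=[
    {"x":0,"y":0,"z":0,"ax":0,"ay":0,"az":0,"jaw":1},
    {"x":0,"y":0,"z":0,"ax":0,"ay":0,"az":0,"jaw":1},
  ],
)

```text
time: 7.95
tcp_pos: [568.7, -8.2, 75.2]
tcp_rot: [0.551, 0.507, 0.579, -0.324]
wrist_force: [1.6, -0.3, -1.6]
grip_width: 10.3
```

```bash
python3 - <<'E'
from arc import *
p,R=tcp(); o=env.get_obs(); print(p.round(1),R.as_matrix()[:,0].round(3),'tool tilt deg',np.rad2deg(np.arccos(-R.as_matrix()[2,0])))
piv=w([-72,-102,0]); rows(p,piv,tiltvec(15,-1,-1),tiltvec(36,-1,-1))
s=cam('scene');t=cam('top')
cv2.imwrite('pics/a.png',np.hstack([cv2.resize(s['frame'][90:240,190:380],None,fx=2.1,fy=2.67),cv2.resize(t['frame'][150:300,290:490],None,fx=2,fy=2.67)]))
E
```

```text
[568.7  -8.2  75.2] [ 0.12   0.229 -0.966] tool tilt deg 14.98386191102928
[-2. -3.  9.] [ 0.041 -0.021  0.   ]
[-4. -7. 18.] [ 0.081 -0.043  0.   ]
[ -6. -11.  27.] [ 0.122 -0.064  0.   ]
[ -8. -15.  36.] [ 0.162 -0.085  0.   ]
[-10. -20.  44.] [ 0.203 -0.106  0.   ]
[-13. -25.  52.] [ 0.243 -0.128  0.   ]
[-16. -30.  60.] [ 0.284 -0.149  0.   ]
[-19. -36.  67.] [ 0.325 -0.17   0.   ]
```

View pics/a.png

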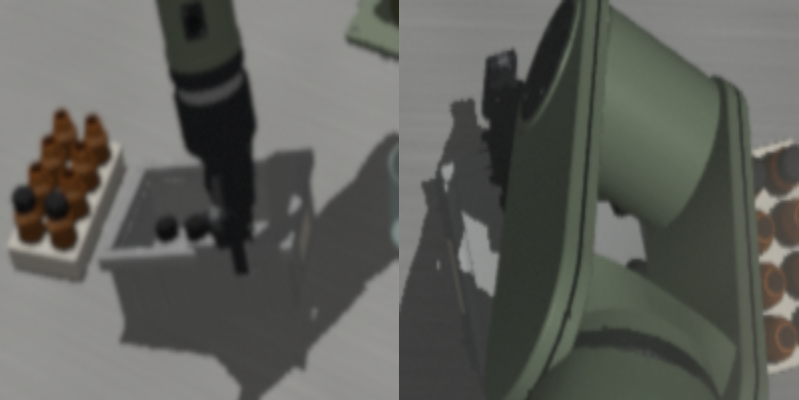

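The picture shows the tote tilted about 15°, with the fingers firmly over its far rim (left half, (240,255)), caps sliding, and the rack clear. I'll continue to 36°.

Request:
play_rows(
  plan=[
    {"x":-2,"y":-3,"z":9,"ax":0.041,"ay":-0.021,"az":0,"jaw":1},
    {"x":-4,"y":-7,"z":18,"ax":0.081,"ay":-0.043,"az":0,"jaw":1},
    {"x":-6,"y":-11,"z":27,"ax":0.122,"ay":-0.064,"az":0,"jaw":1},
    {"x":-8,"y":-15,"z":36,"ax":0.162,"ay":-0.085,"az":0,"jaw":1},
    {"x":-10,"y":-20,"z":44,"ax":0.203,"ay":-0.106,"az":0,"jaw":1},
    {"x":-13,"y":-25,"z":52,"ax":0.243,"ay":-0.128,"az":0,"jaw":1},
    {"x":-16,"y":-30,"z":60,"ax":0.284,"ay":-0.149,"az":0,"jaw":1},
    {"x":-19,"y":-36,"z":67,"ax":0.325,"ay":-0.17,"az":0,"jaw":1},
  ],
  newtons=90,
)

```text
time: 9.05
tcp_pos: [549.9, -44.2, 142.5]
tcp_rot: [0.509, 0.615, 0.575, -0.182]
wrist_force: [0.3, 0.1, -2.4]
grip_width: 10.4
```

Request:
play_rows(
  plan=[
    {"x":0,"y":0,"z":0,"ax":0,"ay":0,"az":0,"jaw":1},
    {"x":0,"y":0,"z":0,"ax":0,"ay":0,"az":0,"jaw":1},
    {"x":0,"y":0,"z":0,"ax":0,"ay":0,"az":0,"jaw":1},
    {"x":0,"y":0,"z":0,"ax":0,"ay":0,"az":0,"jaw":1},
  ],
)

```text
time: 9.55
tcp_pos: [549.9, -43.8, 142.4]
tcp_rot: [0.509, 0.614, 0.575, -0.182]
wrist_force: [0.0, -0.8, -2.5]
grip_width: 10.5
```

```bash
python3 - <<'E'
from arc import *
p,R=tcp(); o=env.get_obs(); print(p.round(1),'tool tilt deg',np.rad2deg(np.arccos(-R.as_matrix()[2,0])))
Tt=Rn.from_rotvec(tiltvec(36,-1,-1))*T; piv=w([-72,-102,0]); W=lambda q:piv+Tt.apply(np.array(q)-[-72,-102,0])
for q in([-80,-110,75],[-80,110,75],[80,-110,75],[80,110,75]): print(q,W(q).round())
s=cam('scene');t=cam('top'); f=s['frame'].copy(); f=cv2.resize(f[80:230,180:380],None,fx=4,fy=4,interpolation=cv2.INTER_CUBIC)
for q in([-80,-110,75],[-80,110,75],[80,-110,75],[80,110,75],[-68,-98,4],[72,-102,0]):
    u=s['K']@(s['R']@W(q)+s['t']); u/=u[2]; cv2.circle(f,(int(4*(u[0]-180)),int(4*(u[1]-80))),2,(0,255,0),-1)
cv2.imwrite('pics/b.png',f)
cv2.imwrite('pics/b2.png',cv2.resize(t['frame'][150:300,330:530],None,fx=4,fy=4,interpolation=cv2.INTER_CUBIC))
E
```

```text
[549.9 -43.8 142.4] tool tilt deg 36.02223800240363
[-80, -110, 75] [ 457. -238.   54.]
[-80, 110, 75] [378. -54. 145.]
[80, -110, 75] [ 600. -210.  121.]
[80, 110, 75] [521. -26. 212.]
```

View pics/b.png

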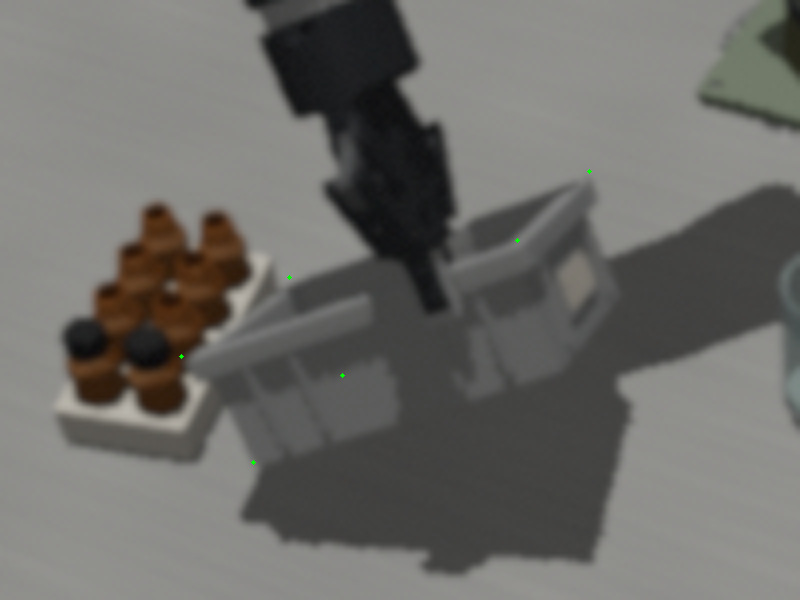

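The tote matches the predicted 36° pose to about 3 px (rim corner nearest the rack on the far side at (195,360)), and it clears the rack. Next I check for the caps in the top view.

View pics/b2.png

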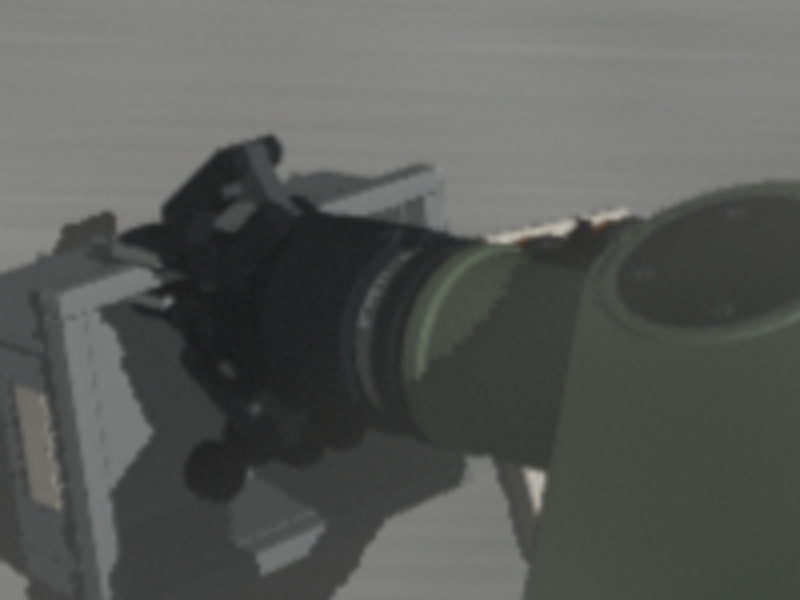

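Black round blobs at crop (215,470), (300,445) and (345,430) look like caps lined up along the near wall. I'll locate them in the tote's frame.

```bash
cat > caps.py <<'E'
from arc import *
def frame(deg,dx,dy):
    Tt=Rn.from_rotvec(tiltvec(deg,dx,dy))*T; return w([-72,-102,0]),Tt
def caps(deg,dx,dy,verbose=True):
    piv,Tt=frame(deg,dx,dy); out=[]
    for n in('top','scene'):
        c=cam(n); P=Tt.inv().apply((pts(c)-piv).reshape(-1,3)).reshape(400,640,3)+[-72,-102,0]
        m=(c['z_map']>0)&(P[...,2]>9)&(P[...,2]<34)&(abs(P[...,0])<74)&(abs(P[...,1])<104)&(c['frame'].max(-1)<50)
        k,l,s,ce=cv2.connectedComponentsWithStats(m.astype(np.uint8))
        for i in range(1,k):
            if s[i,4]>8: q=P[l==i]; print(n,s[i],'mean',q.mean(0).round(),'min',q.min(0).round(),'max',q.max(0).round())
        # tote-frame map, 4 mm cells: mean height
        q=P[(c['z_map']>0)&(abs(P[...,0])<74)&(abs(P[...,1])<104)&(P[...,2]>-8)&(P[...,2]<60)]
        H=np.full((14,20),-1.); 
        ix=((q[:,0]+72)//11).astype(int).clip(0,13); iy=((q[:,1]+104)//11).astype(int).clip(0,19)
        np.maximum.at(H,(ix,iy),q[:,2]); print(n,'rows x=-72.. step 11, cols y=-104.. step 11'); print(H.astype(int))
E
python3 -c "
from caps import *
caps(36,-1,-1)"
```

```text
top [377 253  45  23 344] mean [-53. -28.  20.] min [-66. -93.   9.] max [-36.  12.  26.]
top rows x=-72.. step 11, cols y=-104.. step 11
[[59 59 59 59 59 59 58 58 59 59 58 59 59 59 59 59 59 59 47 -1]
 [56 24 25 24 25 25 22 22 23 23 22  6  6  7  5 -1 -1 -1 48 -1]
 [-1 -1 23 23 -1 -1 -1 22 24 24 22  6  5  7  6 -1 -1 -1 48 -1]
 [-1 -1 -1 -1 -1 -1 -1 15  6  7  7  7  5  6  5 -1 -1 -1 48 -1]
 [-1 -1 -1 -1 -1 -1 -1 -1  6  6  7  6  5  8  6 -1 -1 -1 48 -1]
 [-1 -1 -1 -1 -1 -1  3  6  4  6  7  6  7  7  6 -1 -1 -1 47 -1]
 [-1 -1 -1 -1 -1 -1 -1  5 -1  7  6  6  7  8  7 -1 -1 -1 48 -1]
 [-1 -1 -1 -1 -1 -1 -1 -1 -1  6  7  8  6  6  6 -1 -1 -1 48 -1]
 [-1 -1 -1 -1 -1 -1 -1 -1 -1  6  6  6  6  6  7 -1 -1 -1 47 -1]
 [-1 -1 -1 -1 -1 -1 -1  4 -1 -1  7  5  6  7  7 -1 -1 -1 49 -1]
 [-1 -1 -1 -1 -1 -1 -1 -1 -1 -1 -1 -1  6  6  7 -1 -1 -1 49 -1]
 [59 -1 -1 -1 -1 -1 -1 -1 -1 -1 -1 -1 -1 -1 -1 59 -1 -1 47 -1]
 [58 -1 34 32 -1 -1 23 30 27  0 -1 -1 -1 26 19 -1 26 33 48 -1]
 [37 36 41 37 -1 19 32 37 37 38 -1  2  1 23 38 34 38 38 43 -1]]
scene rows x=-72.. step 11, cols y=-104.. step 11
[[58 59 59 59 58 59 59 -1 -1 
[... 153 characters left out ...]
54 -1]
 [58 -1 -1 -1 -1 -1 -1 -1 -1 -1 -1 -1 -1 -1 -1 -1 -1 -1 54 -1]
 [59 -1 -1 -1 -1 -1 -1 -1 -1 -1 -1 -1 -1 -1 -1 -1 -1 -1 55 -1]
 [-1 -1 -1 -1 -1 -1 -1 -1 -1 -1 -1 -1 -1 -1 -1 -1 -1 -1 55 -1]
 [-1 -1 -1 -1 -1 -1 -1 -1 -1 -1 -1 -1 -1 -1 -1 -1 -1 -1 54 -1]
 [-1 -1 -1 -1 -1 -1 -1 -1 -1 -1 -1 -1 -1 -1 -1 -1 -1 -1 53 -1]
 [-1 -1 -1 -1 -1 -1 -1 -1 -1 -1 -1 -1 -1 -1 -1 -1 -1 -1 53 -1]
 [-1 -1 -1 -1 -1 -1 -1 -1 -1 -1 -1 -1 -1 -1 -1 -1 -1 -1 53 -1]
 [-1 -1 -1 -1 -1 -1 -1 -1 -1 -1 -1 -1 -1 -1 -1 -1 -1 -1  5 -1]
 [-1 -1 -1 -1 -1 -1 -1 -1 -1 -1 -1 -1 -1 -1 -1 -1 -1 -1 54 -1]
 [55 45 52 54 52 45 55 52 44 53 56 54 52 45 46 53 55 53 55 -1]
 [56 56 56 56 56 56 56 56 56 57 56 55 56 41 46 56 56 56 56 -1]]
```

Four caps stand in a row along the near wall. The outermost is centred at about (-53, -2) in the tote's frame, about 97 mm from the corner. The fifth is hidden under the wrist. I'll rock the tote towards the near side, so anything on the right wall slides down and the view opens.

```bash
python3 -c "
from arc import *
p,R=tcp(); piv=w([-72,-102,0]); A=tiltvec(36,-1,-1); B=tiltvec(36,-1,-.3)
rows(p,piv,A,B)
p2=piv+(Rn.from_rotvec(B)*Rn.from_rotvec(A).inv()).apply(p-piv); print(p2); rows(p2,piv,B,A)"
```

```text
[-2.  3. -2.] [-0.024 -0.027 -0.011]
[-4.  5. -4.] [-0.049 -0.053 -0.023]
[-6.  8. -6.] [-0.073 -0.08  -0.034]
[-8. 11. -8.] [-0.097 -0.107 -0.045]
[-10.  13. -10.] [-0.121 -0.134 -0.057]
[-11.  16. -12.] [-0.145 -0.161 -0.068]
[-13.  18. -15.] [-0.169 -0.188 -0.079]
[-15.  20. -17.] [-0.192 -0.215 -0.091]
[535.30806045 -23.66316608 125.18101655]
[ 2. -2.  2.] [0.024 0.027 0.011]
[ 3. -5.  5.] [0.047 0.054 0.023]
[ 5. -7.  7.] [0.071 0.081 0.034]
[  7. -10.   9.] [0.095 0.108 0.045]
[  9. -12.  11.] [0.119 0.135 0.057]
[ 11. -15.  13.] [0.144 0.162 0.068]
[ 13. -18.  15.] [0.168 0.188 0.079]
[ 15. -20.  17.] [0.192 0.215 0.091]
```

Request:
play_rows(
  plan=[
    {"x":-2,"y":3,"z":-2,"ax":-0.024,"ay":-0.027,"az":-0.011,"jaw":1},
    {"x":-4,"y":5,"z":-4,"ax":-0.049,"ay":-0.053,"az":-0.023,"jaw":1},
    {"x":-6,"y":8,"z":-6,"ax":-0.073,"ay":-0.08,"az":-0.034,"jaw":1},
    {"x":-8,"y":11,"z":-8,"ax":-0.097,"ay":-0.107,"az":-0.045,"jaw":1},
    {"x":-10,"y":13,"z":-10,"ax":-0.121,"ay":-0.134,"az":-0.057,"jaw":1},
    {"x":-11,"y":16,"z":-12,"ax":-0.145,"ay":-0.161,"az":-0.068,"jaw":1},
    {"x":-13,"y":18,"z":-15,"ax":-0.169,"ay":-0.188,"az":-0.079,"jaw":1},
    {"x":-15,"y":20,"z":-17,"ax":-0.192,"ay":-0.215,"az":-0.091,"jaw":1},
  ],
  newtons=90,
)

```text
time: 10.75
tcp_pos: [534.7, -24.0, 125.5]
tcp_rot: [0.615, 0.605, 0.468, -0.192]
wrist_force: [0.3, 0.8, -2.1]
grip_width: 10.5
```

Request:
play_rows(
  plan=[
    {"x":0,"y":0,"z":0,"ax":0,"ay":0,"az":0,"jaw":1},
    {"x":0,"y":0,"z":0,"ax":0,"ay":0,"az":0,"jaw":1},
    {"x":0,"y":0,"z":0,"ax":0,"ay":0,"az":0,"jaw":1},
    {"x":0,"y":0,"z":0,"ax":0,"ay":0,"az":0,"jaw":1},
  ],
)

```text
time: 11.25
tcp_pos: [535.2, -24.5, 125.5]
tcp_rot: [0.615, 0.605, 0.468, -0.192]
wrist_force: [0.2, 0.5, -3.3]
grip_width: 10.5
```

```bash
sed -i "s/for n in('top','scene')/for n in('top',)/" caps.py; python3 -c "
from caps import *
print(tcp()[0]); caps(36,-1,-.3)"
```

```text
[535.19738804 -24.53358816 125.48241867]
top [404 239  14  20 181] mean [-27. -81.  20.] min [-52. -95.   9.] max [-11. -69.  26.]
top rows x=-72.. step 11, cols y=-104.. step 11
[[59 38 -1 -1 -1 -1 -1 -1 -1 -1 -1 53 59 59 59 59 58 59 27 -1]
 [58 25 21 -1 -1 -1 -1 -1 -1 -1 -1 -1  8  7  8  7  8 -1 25 -1]
 [58 24 24 -1 -1 -1 -1 -1 -1 -1 -1 -1  8  8  8  8  9 -1 30 -1]
 [59 25 25 13 -1 -1 -1 -1 -1 -1 -1 -1  7  8  7  7  7 -1 11 -1]
 [59 24 25 22  7 -1 -1 -1 -1 -1 -1 -1  6  8  7 10  8 -1  7 -1]
 [59 23 25  7  8  5 -1 -1 -1 -1 -1 -1  6  7  9  7  7 -1  7 -1]
 [58  6  7  8  7  7  7 -1 -1 -1 -1 -1  5  8  8  8  7 -1  6 -1]
 [59  7  8  8  8  8  7  7 -1 -1 -1 -1 -1  7  8  8  8 -1  6 -1]
 [59  8  7  8  7  8  8  6 -1 -1 -1 -1 -1  7  8  8  6 -1  8 -1]
 [59  5  7  8  6  7  7  7  8 -1 -1 -1 -1  6  8  6  8 -1 31 -1]
 [59 -1 -1 -1 -1 -1 -1 -1 -1 -1 -1 -1 -1 -1 -1 -1 -1 -1  2 -1]
 [58 -1 -1 -1 -1 -1 -1 -1 -1 -1 -1 -1 -1 -1 -1 -1 -1 -1 35 -1]
 [45 35 44 40 43 41 44 44 43 45  2  7 11 13 15 43 34 40 42 -1]
 [47 48 50 49 48 46 49 47 45 46 48 13 20 22 29 49 50 46 49 -1]]
```

The fifth cap is at about (-25, -82), against the right wall next to the corner cap. I'll return to the diagonal tilt and check again.

Request:
play_rows(
  plan=[
    {"x":2,"y":-2,"z":2,"ax":0.024,"ay":0.027,"az":0.011,"jaw":1},
    {"x":3,"y":-5,"z":5,"ax":0.047,"ay":0.054,"az":0.023,"jaw":1},
    {"x":5,"y":-7,"z":7,"ax":0.071,"ay":0.081,"az":0.034,"jaw":1},
    {"x":7,"y":-10,"z":9,"ax":0.095,"ay":0.108,"az":0.045,"jaw":1},
    {"x":9,"y":-12,"z":11,"ax":0.119,"ay":0.135,"az":0.057,"jaw":1},
    {"x":11,"y":-15,"z":13,"ax":0.144,"ay":0.162,"az":0.068,"jaw":1},
    {"x":13,"y":-18,"z":15,"ax":0.168,"ay":0.188,"az":0.079,"jaw":1},
    {"x":15,"y":-20,"z":17,"ax":0.192,"ay":0.215,"az":0.091,"jaw":1},
  ],
  newtons=90,
)

```text
time: 12.3
tcp_pos: [550.2, -44.9, 142.4]
tcp_rot: [0.508, 0.615, 0.575, -0.183]
wrist_force: [0.0, 0.1, -2.6]
grip_width: 10.4
```

Request:
play_rows(
  plan=[
    {"x":0,"y":0,"z":0,"ax":0,"ay":0,"az":0,"jaw":1},
    {"x":0,"y":0,"z":0,"ax":0,"ay":0,"az":0,"jaw":1},
    {"x":0,"y":0,"z":0,"ax":0,"ay":0,"az":0,"jaw":1},
    {"x":0,"y":0,"z":0,"ax":0,"ay":0,"az":0,"jaw":1},
    {"x":0,"y":0,"z":0,"ax":0,"ay":0,"az":0,"jaw":1},
    {"x":0,"y":0,"z":0,"ax":0,"ay":0,"az":0,"jaw":1},
  ],
)

```text
time: 13.05
tcp_pos: [549.8, -44.1, 142.5]
tcp_rot: [0.509, 0.615, 0.575, -0.182]
wrist_force: [-1.2, 0.0, -2.0]
grip_width: 10.4
```

```bash
python3 -c "
from caps import *
o=env.get_obs(); print(o['time'],tcp()[0],o['wrist_force'].round(1)); caps(36,-1,-1)
s=cam('scene'); cv2.imwrite('pics/f.png',cv2.resize(s['frame'][80:230,180:420],None,fx=3,fy=3))"
```

```text
13.05 [549.78154367 -44.14779563 142.46724156] [-1.2  0.  -2. ]
top [376 253  45  23 351] mean [-53. -28.  20.] min [-67. -92.   9.] max [-36.  12.  25.]
top rows x=-72.. step 11, cols y=-104.. step 11
[[58 58 59 59 59 59 59 59 59 59 59 59 59 59 59 57 59 59 47 -1]
 [58 22 24 23 23 22 23 23 23 24 23  6  7  6  5 -1 -1 -1 46 -1]
 [-1 -1 21 21 -1 -1 -1 23 24 24 24  7  8  7  6 -1 -1 -1 47 -1]
 [-1 -1 -1 -1 -1 -1 -1 16 12  6  7  5  6  6  8 -1 -1 -1 48 -1]
 [-1 -1 -1 -1 -1 -1 -1 -1  6  7  7  7  7  7  5 -1 -1 -1 49 -1]
 [-1 -1 -1 -1 -1 -1  4  6  5  7  7  7  7  6  6 -1 -1 -1 47 -1]
 [-1 -1 -1 -1 -1 -1 -1 -1 -1  6  6  6  7  6  5 -1 -1 -1 48 -1]
 [-1 -1 -1 -1 -1 -1 -1 -1 -1  6  6  7  7  7  7 -1 -1 -1 48 -1]
 [-1 -1 -1 -1 -1 -1 -1 -1 -1  6  6  7  7  6  6 -1 -1 -1 48 -1]
 [-1 -1 -1 -1 -1 -1 -1  6 -1 -1 -1  6  7  7  7 -1 -1 -1 47 -1]
 [-1 -1 -1 -1 -1 -1 -1 -1  4 -1 -1  5  7  5  5 -1 -1 -1 47 -1]
 [58 -1 -1 -1 -1 -1 -1 -1 -1 -1 -1 -1 -1 -1 -1 58 -1 -1 47 -1]
 [29 -1 17 33 -1 14 23 30 26 -1 -1  0 -1 17 36 -1 32 37 50 -1]
 [38 32 46 38 -1 19 30 38 38 36 -1 -1  4 27 35 31 45 38 43 -1]]
```

View pics/f.png

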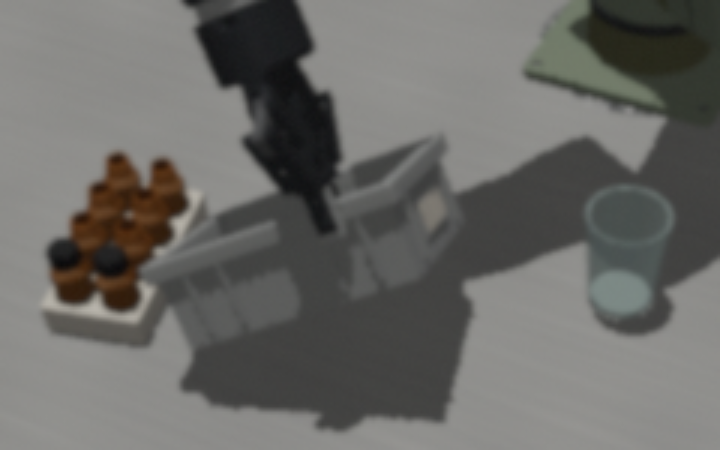

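The picture shows the tote held tilted at (290,220), with the rack, its bottles and the beaker where they were. The row of caps reads the same as before the rock, so the caps are at rest. I'm handing the job in.

```bash
python3 -c "
from plant import env
print(env.job_done()); o=env.get_obs(); print(o['time'],o['grip_width'],o['wrist_force'])"
```

```text
the job is handed in; nothing more can be done
None
the job is handed in; nothing more can be done
```

The job is handed in at 13 s of the 48 s. The tote is held by its far rim, tilted 36° towards its right-hand near corner (the one nearest the rack). I rocked it once towards the near side and back.

**Caps:** Four caps lie in a row along the near wall. The farthest is about 97 mm from the corner, inside the 110 mm limit. The fifth is beside the corner cap on the right wall, about 46 mm away. It is hidden under the wrist in the final pose; I only saw it during the rock. The visible row read the same before and after the rock, so those caps were at rest.

**Tote and surroundings:** The pivot corner stayed where it started, to within about 5 mm. By the computed pose, the rim clears the rack by about 30 mm. The rack and beaker looked unmoved in the last picture. I did not look at the bottle again after the start; nothing went near it.

**What disagreed:**
- My first move was refused because some row values were missing.
- The first grip closed on nothing. The camera showed the fingertips about 25 mm higher than the reported tool position, so I gripped deeper.
- The gripper reads 10.4 mm on the 12 mm rim. The reading stayed steady throughout, so the grip did not slip.

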